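# Pack a two-layer nougat gift box

### The job

Finish packing the wooden gift box: slide the slab of nougat lying on the let-down front board squarely into the box beside the slab already packed, up to the back wall. Then set the plywood divider flat and square on the two slabs, not sticking out of the front, with its partition running front to back, and lay the small clear pack flat on the divider, alongside the partition on either side. Set things down rather than drop them, and leave the clear trays and the jar where they are.

Things in the scene. Friction and masses are not known exactly. Their poses are not given: they have to be found in the camera images.
- gift_box: Wooden drop-front box, open on top, does not move. Origin: on the bench under the centre of its inside; x runs from the open front to the back wall (away from the robot within 0.25 rad), y to the left, z up. Inside: x -56 to +56 mm, y -104 to +104; floor's upper face at z = 5. Side and back walls 8 mm thick, tops at z = 95. Front let down: see point box_mouth.
- box_mouth (a point): Middle of the box's open front edge, on the inner floor (box x = -56 mm, z = 5); axes as the box's. The front board lies let down flat before it, reaching 96 mm towards the robot, 224 mm wide, its upper face level with the inner floor, no step between.
- slab: Loose slab of white walnut nougat, 100 (x) x 90 (y) x 40 mm high, 0.25-0.5 kg, too wide to grasp; sliding it takes up to 10 N. Origin: centre of its underside. Starts on the let-down front board before the empty right half of the box (box y about -44 mm), leading face 10-24 mm short of the mouth, within 0.15 rad of square; its rear end overhangs the board's end by up to 30 mm.
- packed_slab: An equal slab (100 x 90 x 40 mm, loose), already packed in the left half of the box (box y about +56 mm), nearly against the left wall; it leaves a bay 113 to 118 mm wide for the other slab. Origin: centre of its underside.
- divider: Loose plywood divider, 0.09 kg: plate 100 (x) x 196 (y) x 5 mm with an upright partition along its middle, 12 mm thick (y -6 to +6), 100 mm long (along x), top 33 mm above the plate's underside; lift it by this. Either way round is the same. Origin: centre of the underside. Starts flat on the bench at one side of the box; belongs on the slabs, underside 45 mm above the bench.
- pack: Small closed clear plastic pack of nougat, rigid, 90 (x) x 36 (y) x 28 mm high, 0.1 kg, loose. Origin: centre of its underside. Starts flat on the bench, on the other side of the box from the divider. Midway between partition and side wall it has about 31 mm clear on each side; there its underside is 50 mm above the bench.
- tray_low: Bystander: large clear tray of nougat, 150 x 110 x 40 mm, lying on the bench under an equal one. Origin: centre of its underside.
- tray_high: Bystander: the equal tray on top, its top 80 mm above the bench. Origin: centre of its underside.
- jar: Bystander: glass jar of walnuts with a steel cap, 76 mm across, 90 mm tall. Origin: centre of its underside.
Mind the look-alikes: they are no part of the job. Leave any purple look-alike of the slab alone.

How it is judged:
By the outcome, as a careful person would: the job done as asked, in the order asked, and still so for the second after the job is handed in, with the robot touching nothing.
It also fails if it takes over 72 s, if anything falls off the work surface, if the arm or the gripper's body presses on something with over 40 N, if the wrist force passes 120 N, or if a joint passes its speed limit or range.

### The arm

A 6-joint arm with a two-finger parallel gripper is mounted at the origin on the work surface. World frame = base frame: x ahead of the robot, y to its left, z up, the work surface at z = 0. Lengths are in mm, angles in rad, forces in N, time in s.
With the tool pointing down it reaches from about 350 to 1000 mm from the base axis. Payload 7.1 kg.
Tool frame: the origin (TCP) lies midway between the tips of the shut fingers; the grasp point (between the pads) lies 19 mm behind it; z points along the fingers, y is the line along which they close (so a half turn about z gives the same grasp; the last joint's range is limited). The gripper opens to 85 mm and grips with 20 to 120 N. Pads are 22 mm wide; open, the fingers measure 114 mm over their backs; the gripper's body (76 mm by 85 mm) begins 54 mm behind the grasp point. The pads swing forward as they close: fully open they stand 13 mm farther back than shut.
Start: joints at [1.325, 0.423, 1.63, -0, 1.089, -0.019], TCP at [140.507, 608.985, 231.319] pointing down, gripper open.
Joint ranges: [-3, 3], [-0.9, 2.11], [0.09, 2.58], [-1.31, 4.45], [0.11, 2.69], [-2.54, 2.54]. Speed limits (rad/s): [2.39, 2.39, 3.01, 3.14, 3.14, 3.14].

### API

Orientations are given as a 3x3 rotation matrix whose columns are the frame's x, y, z axes.
In Python, from station import manip, camera, camera_info, models gives the robot as it stands.
- The arm moves only by the tool play_rows, never from a script. Its argument "targets" is a list of rows, each a list of 5 numbers: the closure, from -1 (fully open) to 1 (shut), so that 0 is half open, then the shift along the world's x, y, z in m, then the turn about the world's z in rad. In form: [[grip, dx, dy, dz, twist], ...]. A call has 1 to 10 rows; each row shifts and turns the commanded pose from where the row before left it; what a row does not reach is not made up. A row lasts 1/10 s, in which the tool goes at most 50 mm and 8.59 degrees, less where a joint would pass 70% of its speed; a pose out of reach is approached as far as the arm can. A call with a gripper value outside its range is refused whole. The fingers move at their own pace and stop on an object; "force" is the grip in N (left out, the last holds). Time passes only in rows, so rows that do not move let the fingers close. It gives the time, the measured TCP pose, the force, the opening and the grip force at its end, in the units of the state.
- manip.get_obs(): the state, without advancing time (a new reading comes with each control period).
- camera(name): name is "scene" or "side" or "wrist"; returns the picture (480x640x3 uint8, blue, green, red); there is no depth.
- camera_info(name): a dict with "camera_matrix" (3x3 intrinsics, pixels), "k1" (the pictures are not rectified: a ray, as slopes to the right and down, at radius r is drawn at 1 + k1 r^2 times it, then the intrinsics apply), "R" (3x3) and "t" (3): a world point X has camera coordinates R X + t; the wrist camera has in their place "mount" (4x4, takes a point from camera to tool coordinates, whose origin is the TCP and whose axes are the flange's). Camera axes: x right, y down, z forward; pixel columns grow to the right and rows downward; lengths in mm; the calibration is good to about 2 mm. A picture is of the moment at which its call begins: read the wrist's pose just before it. camera_info takes no time and is no camera call.
- manip.sign_off(): hands the job in; it is judged then, once.
Trained networks look in the newest picture that a camera, given by its name, has taken for a name from the list of things; names that differ only in an ending like _2 or _b are one class to them, and where a whole thing is asked for, a point or a joint stands for the part that bears it (a point fixed in the world has none). Each returns a list of dicts, best first, with "p" (0 to 1); they miss things now and then, are a little off and sometimes report something else, mostly with a low value. They report only what shows in the picture. A call takes as long as a camera call. They do not tell look-alikes from the thing itself.
- models.recognise(label, camera): "box" ([left, top, right, bottom] in pixels, round what is visible of it).
The state is a dict: "time_s": time; "joints": joint angles; "qvel": joint speeds; "joint_efforts": joint torques, N m; "tool_pos": TCP position; "orientation": TCP orientation; "contact_force": force on the tool from outside, world axes, zero at the start; "moment": the same for the moment, N m; "gripper_width": finger opening in mm; "grip_force": force on a finger pad.
Only numpy, scipy, OpenCV 4.12 (cv2) and the standard library are available. Lean on these libraries where they do the work, as an engineer would, in place of code of your own. Each camera call takes 0.05 s, during which the arm holds its last target. There are 200 camera calls.

## Working session

There is one attempt and no reset: what is moved stays moved. The work goes in short steps, Python scripts to look and compute and a tool call to move; the robot and the scene stay as the last step left them, time stands still between calls to the robot, and variables do not carry over. Pictures are saved under pics/ and viewed, at most 12 in all, crops included, and the job is handed in when it is done.

Besides the shell and the picture viewer there is one more tool, called as a command line: name --pt "numbers of a row" for each row, then --argument value for the rest. play_rows: Moves the arm, as the interface text tells. Its arguments: {"type":"object","properties":{"targets":{"type":"array","items":{"type":"array","items":{"type":"number"}}},"force":{"type":"number"}},"required":["targets"]}

```bash
mkdir -p pics; ls
python3 - <<'E'
from station import manip, camera, camera_info, models
import cv2,numpy as np
o=manip.get_obs();print(o)
for c in("scene","side","wrist"):
    im=camera(c);cv2.imwrite(f"pics/{c}0.png",im)
    i=camera_info(c);print(c,i)
E
```

```text
pics
{'time_s': 0.0, 'joints': array([ 1.32496690e+00,  4.23845379e-01,  1.63074000e+00, -1.98170555e-06,
        1.08859826e+00, -1.90254999e-02]), 'qvel': array([-0.00048074, -0.00105009,  0.00118492, -0.00269348,  0.00102746,
        0.0004602 ]), 'joint_efforts': array([-4.30236803e-03, -5.57375193e+01, -2.81743848e+01, -2.66855704e-04,
        7.40323216e-03,  2.51217735e-06]), 'tool_pos': array([140.39108806, 608.43715868, 230.5232189 ]), 'orientation': array([[-9.74390255e-01,  2.24863254e-01, -3.85479891e-04],
       [ 2.24863582e-01,  9.74389033e-01, -1.54357785e-03],
       [ 2.85134398e-05, -1.59072761e-03, -9.99998734e-01]]), 'contact_force': array([-0.22863154, -0.87909871, -0.6003038 ]), 'moment': array([-0.02002966, -0.00108403, -0.01546564]), 'grip_force': 0.0, 'gripper_width': 85.02027897152948}
scene {'camera_matrix': array([[604.54774724,   0.        , 320.3113181 ],
       [  0.        , 604.54774724, 250.00223282],
       [  0.        ,   0.        ,   1.        ]]), 'k1': -0.04428863168699571, 'R': array([[-0.0992282 ,  0.99488601,  0.01885732],
       [ 0.78359
[... 415 characters left out ...]
51472, -0.68000835, -0.65747916],
       [ 0.27428162,  0.59758124, -0.75343629]]), 't': array([-467.66536044,  197.04154216,  900.65979655])}
wrist {'camera_matrix': array([[386.38147925,   0.        , 308.58700657],
       [  0.        , 386.38147925, 237.95068048],
       [  0.        ,   0.        ,   1.        ]]), 'k1': -0.06594096851238608, 'mount': array([[ 7.84128619e-04, -9.52392137e-01, -3.04874733e-01,
         7.69251743e+01],
       [ 9.99999686e-01,  7.81632863e-04,  1.30241625e-04,
         9.13213986e-01],
       [ 1.14259011e-04, -3.04874740e-01,  9.52392451e-01,
        -1.43476061e+02],
       [ 0.00000000e+00,  0.00000000e+00,  0.00000000e+00,
         1.00000000e+00]])}
```

View pics/scene0.png

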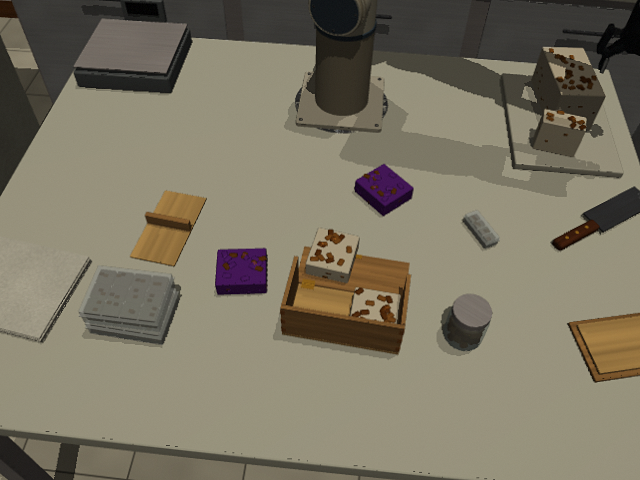

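View pics/side0.png

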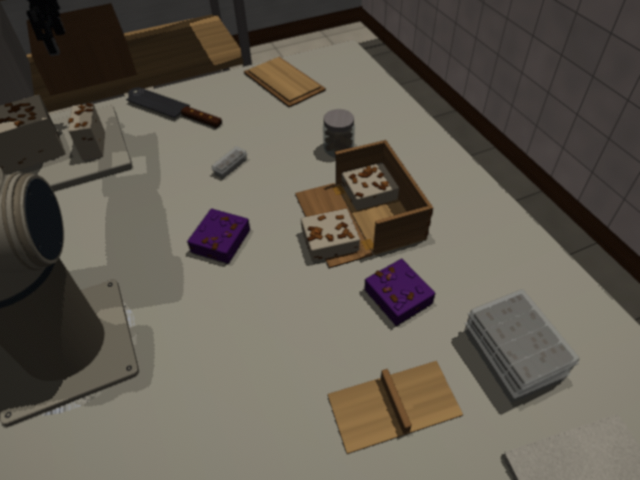

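The scene view shows the box around (345,300), with the slab at (332,253) in front of the right half and the packed slab at (378,303). The divider is at (170,228), on the robot's right, and the pack at (481,229), on its left. The purple blocks are decoys. Next I'll get rough positions.

```bash
cat > h.py <<'E'
from station import manip, camera, camera_info, models
import cv2,numpy as np
from scipy.optimize import least_squares
def cam(name,obs=None):
    i=camera_info(name);K=i["camera_matrix"];k=i["k1"]
    if name=="wrist":
        M=i["mount"];o=obs or manip.get_obs();Rt=np.array(o["orientation"]);T=np.array(o["tool_pos"])
        Rwc=Rt@M[:3,:3];C=Rt@M[:3,3]+T;R=Rwc.T;t=-R@C
    else: R,t=i["R"],i["t"]
    return K,k,R,t
def proj(c,X):
    K,k,R,t=c;p=np.atleast_2d(X)@R.T+t;q=p[:,:2]/p[:,2:]
    q=q*(1+k*(q**2).sum(1,keepdims=True));return q*[K[0,0],K[1,1]]+K[:2,2]
def p2w(c,uv,z):
    K,k,R,t=c;q=cv2.undistortPoints(np.array(uv,float).reshape(-1,1,2),K,np.array([k,0,0,0.]))[:,0]
    d=np.c_[q,np.ones(len(q))]@R;C=-R.T@t;s=(z-C[2])/d[:,2];return C+d*s[:,None]
def fit(obs,x0):  # obs: list of (cam, local pts, px); pose x,y,yaw (planar)
    def f(x):
        c,s=np.cos(x[2]),np.sin(x[2]);Rz=np.array([[c,-s,0],[s,c,0],[0,0,1]])
        return np.concatenate([(proj(k,np.atleast_2d(L)@Rz.T+[x[0],x[1],0])-u).ravel() for k,L,u in obs])
    r=least_squares(f,x0,x_scale=[10,10,.1],loss="soft_l1");return r.x,np.abs(r.fun).reshape(-1,2).max(1).round(1)
E
python3 - <<'E'
from h import *
s=cam("scene");d=cam("side")
for n,a,b,z in(("div",(170,228),(395,402),10),("pack",(481,229),(230,163),14),("slab",(332,243),(330,232),45),("packed",(377,305),(369,182),45),("trays",(130,295),(520,340),80),("jar",(471,310),(338,118),90),("purple",(242,262),(400,283),40)):
    print(n,p2w(s,[a],z).round(),p2w(d,[b],z).round())
print("boxcorners z95",p2w(s,[(283,310),(400,350),(410,259),(291,250)],95).round())
E
```

```text
div [[ 482. -334.   10.]] [[ 472. -338.   10.]]
pack [[411. 336.  14.]] [[411. 331.  14.]]
slab [[511.  18.  45.]] [[519.   9.  45.]]
packed [[652. 117.  45.]] [[657. 104.  45.]]
trays [[ 704. -340.   80.]] [[ 682. -358.   80.]]
jar [[673. 284.  90.]] [[669. 285.  90.]]
purple [[ 576. -157.   40.]] [[ 584. -155.   40.]]
boxcorners z95 [[714. -53.  95.]
 [771. 157.  95.]
 [573. 172.  95.]
 [577. -57.  95.]]
```

play_rows --pt "-1 0.024 -0.034 0.006 0.028" --pt "-1 0.024 -0.034 0.006 0.028" --pt "-1 0.024 -0.034 0.006 0.028" --pt "-1 0.024 -0.034 0.006 0.028" --pt "-1 0.024 -0.034 0.006 0.028" --pt "-1 0.024 -0.034 0.006 0.028" --pt "-1 0.024 -0.034 0.006 0.028" --pt "-1 0.024 -0.034 0.006 0.028" --pt "-1 0 0 0 0" --pt "-1 0 0 0 0"

```text
time_s: 1.15
tool_pos: [332.9, 336.4, 279.4]
orientation: [[-1.0, 0.005, 0.0], [0.005, 1.0, 0.0], [-0.0, 0.0, -1.0]]
contact_force: [-0.2, 0.9, -0.2]
gripper_width: 84.9
grip_force: 0.0
```

Run:
```python
from h import *
import pickle
o=manip.get_obs();im=camera("wrist");cv2.imwrite("pics/w1.png",im);pickle.dump(o,open("w1.pkl","wb"));print(o["tool_pos"],o["orientation"].round(3),o["time_s"])
print(models.recognise("pack","wrist")[:2])
```

```text
[332.92959367 336.42399295 279.43279566] [[-1.     0.005  0.   ]
 [ 0.005  1.     0.   ]
 [-0.     0.    -1.   ]] 1.15
[{'box': [273.3, 219.3, 337.9, 297.6], 'p': 0.93}]
```

play_rows --pt "-1 0.022 -0.035 0.01 0" --pt "-1 0.022 -0.035 0.01 0" --pt "-1 0.022 -0.035 0.01 0" --pt "-1 0.022 -0.035 0.01 0" --pt "-1 0.022 -0.035 0.01 0" --pt "-1 0.022 -0.035 0.01 0" --pt "-1 0.022 -0.035 0.01 0" --pt "-1 0.022 -0.035 0.01 0" --pt "-1 0 0 0 0" --pt "-1 0 0 0 0"

```text
time_s: 2.25
tool_pos: [508.6, 57.6, 358.8]
orientation: [[-1.0, 0.003, -0.001], [0.003, 1.0, 0.0], [0.001, 0.0, -1.0]]
contact_force: [-0.5, 0.1, 0.2]
gripper_width: 85.3
grip_force: 0.0
```

Run:
```python
from h import *
import pickle
o=manip.get_obs();im=camera("wrist");cv2.imwrite("pics/w2.png",im);pickle.dump(o,open("w2.pkl","wb"));print(o["tool_pos"],o["orientation"].round(3),o["time_s"])
```

```text
[508.55999939  57.59852077 358.76813749] [[-1.     0.003 -0.001]
 [ 0.003  1.     0.   ]
 [ 0.001  0.    -1.   ]] 2.25
```

View pics/w2.png

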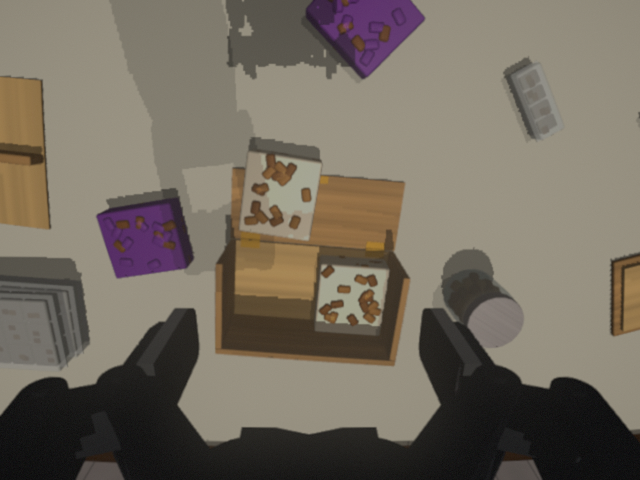

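The wrist view shows the slab top at about (240–321,151–240), the board's front corners at (234,167) and (405,182), the box's back corners at (217,352) and (393,364), and the packed slab at (316–390,264–335). I'll fit the models to these corners and overlay them.

```bash
cat > f2.py <<'E'
from h import *
import pickle
o=pickle.load(open("w2.pkl","rb"));w=cam("wrist",o);im=cv2.imread("pics/w2.png")
def sl(z,a=50,b=45):return np.array([[-a,-b,z],[-a,b,z],[a,b,z],[a,-b,z]],float)
Bx=np.array([[64,-112,95],[64,112,95],[-152,-112,5],[-152,112,5]],float)
A=lambda *p:np.array(p,float)
bx,r=fit([(w,Bx,A((217,352),(393,364),(234,167),(405,182)))],[640,55,0]);print("box",bx.round(3),r)
s1,r=fit([(w,sl(45),A((247,151),(321,160),(311,240),(239,231)))],[520,10,0]);print("slab",s1.round(3),r)
s2,r=fit([(w,sl(45),A((320,264),(390,266),(382,335),(316,332)))],[640,100,0]);print("packed",s2.round(3),r)
def tr(x,L):
    c,s=np.cos(x[2]),np.sin(x[2]);return L@np.array([[c,-s,0],[s,c,0],[0,0,1]]).T+[x[0],x[1],0]
def inbox(x):
    c,s=np.cos(bx[2]),np.sin(bx[2]);d=x[:2]-bx[:2];return np.r_[c*d[0]+s*d[1],-s*d[0]+c*d[1],x[2]-bx[2]].round(3)
print("in box: slab",inbox(s1),"packed",inbox(s2))
F=2.4;x0,y0=190,130;cr=cv2.resize(im[y0:375,x0:430],None,fx=F,fy=F,interpolation=cv2.INTER_CUBIC)
def dr(x,L,col):
    p=((proj(w,tr(x,L))-[x0,y0]+.5)*F);cv2.polylines(cr,[np.int32(p.round())],True,col,1)
dr(bx,sl(95,64,112),(0,0,255));dr(bx,sl(95,56,104),(255,255,0));dr(bx,A((-152,-112,5),(-152,112,5),(-56,112,5),(-56,-112,5)),(0,255,0))
dr(s1,sl(45),(255,0,0));dr(s2,sl(45),(255,0,0));dr(s2,sl(5),(255,0,255))
cv2.imwrite("pics/f2.png",cr)
E
python3 f2.py
```

```text
box [ 6.55725e+02  5.98410e+01 -8.80000e-02] [1.7 1.9 0.9 0.9]
slab [ 5.25661e+02  2.31620e+01 -1.31000e-01] [1.4 1.2 0.5 0.6]
packed [ 6.64040e+02  1.15048e+02 -4.50000e-02] [0.4 0.4 0.4 0.4]
in box: slab [-1.26359e+02 -4.79120e+01 -4.40000e-02] packed [3.4550e+00 5.5722e+01 4.3000e-02]
```

View pics/f2.png

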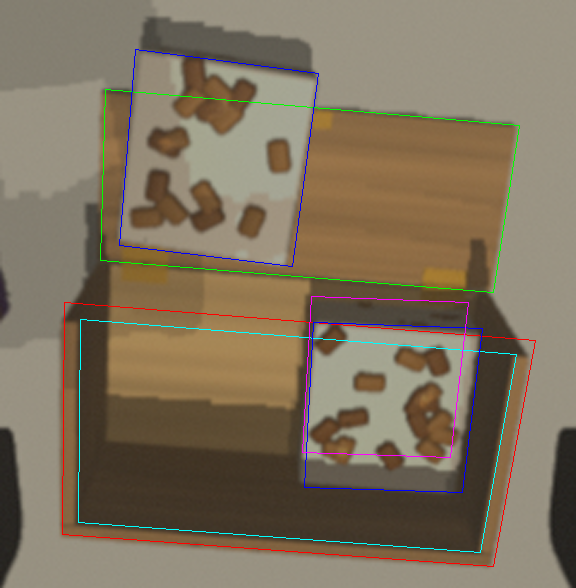

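play_rows --pt "0 -0.012 -0.005 -0.034 -0.017" --pt "0 -0.012 -0.005 -0.034 -0.017" --pt "0 -0.012 -0.005 -0.034 -0.017" --pt "0 -0.012 -0.005 -0.034 -0.017" --pt "0 -0.012 -0.005 -0.034 -0.017" --pt "0 -0.003 -0.002 -0.034 0" --pt "0 0 0 -0.034 0" --pt "0 0 0 -0.034 0" --pt "0 0 0 -0.034 0" --pt "0 0 0 -0.034 0"

```text
time_s: 3.3
tool_pos: [444.6, 31.7, 18.0]
orientation: [[-0.996, 0.085, -0.0], [0.085, 0.996, 0.0], [0.0, 0.0, -1.0]]
contact_force: [0.4, -0.7, 0.3]
gripper_width: 42.7
grip_force: 0.0
```

play_rows --pt "0 0 0 0 0" --pt "0 0.005 -0.0004 0 0" --pt "0 0.005 -0.0004 0 0" --pt "0 0.005 -0.0005 0 0" --pt "0 0 0 0 0"

```text
time_s: 3.8
tool_pos: [462.6, 28.7, 20.8]
orientation: [[-0.996, 0.088, 0.004], [0.088, 0.996, 0.0], [-0.004, 0.0, -1.0]]
contact_force: [-0.5, 0.5, 0.3]
gripper_width: 42.4
grip_force: 0.0
```

play_rows --pt "0 0.006 -0.0005 0 0" --pt "0 0.008 -0.0007 0 0" --pt "0 0.01 -0.0009 0 0" --pt "0 0.01 -0.0009 0 0" --pt "0 0.01 -0.0009 0 0" --pt "0 0.01 -0.0009 0 0" --pt "0 0.01 -0.0009 0 0" --pt "0 0.008 -0.0007 0 0" --pt "0 0.006 -0.0005 0 0" --pt "0 0 0 0 0"

```text
time_s: 4.8
tool_pos: [540.1, 21.7, 19.4]
orientation: [[-0.996, 0.088, 0.002], [0.088, 0.996, -0.0], [-0.002, 0.0, -1.0]]
contact_force: [-0.6, 0.0, -0.6]
gripper_width: 42.6
grip_force: 0.0
```

Run:
```python
from h import *
a=camera("scene")[215:360,270:425];b=camera("side")[130:280,285:440]
f=lambda x:cv2.resize(x,(400,400),interpolation=cv2.INTER_CUBIC)
cv2.imwrite("pics/push1.png",np.hstack([f(a),f(b)]))
```

```text
(no output)
```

View pics/push1.png

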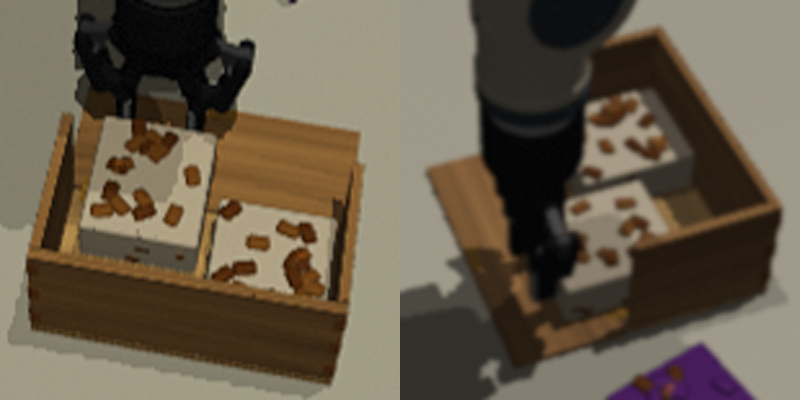

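The slab is most of the way in, square, with a small gap to the packed slab. I'll keep pushing.

play_rows --pt "0 0.006 -0.0005 0 0" --pt "0 0.008 -0.0007 0 0" --pt "0 0.008 -0.0007 0 0" --pt "0 0.008 -0.0007 0 0" --pt "0 0.007 -0.0006 0 0" --pt "0 0.005 -0.0005 0 0" --pt "0 0.004 -0.0004 0 0" --pt "0 0 0 0 0"

```text
time_s: 5.7
tool_pos: [583.8, 17.7, 19.0]
orientation: [[-0.996, 0.088, -0.002], [0.088, 0.996, 0.0], [0.002, 0.0, -1.0]]
contact_force: [-4.4, 0.6, -0.4]
gripper_width: 43.1
grip_force: 0.0
```

play_rows --pt "0 0.003 -0.0003 0 0" --pt "0 0.003 -0.0003 0 0" --pt "0 0 0 0 0"

```text
time_s: 6.0
tool_pos: [583.3, 17.5, 17.1]
orientation: [[-0.996, 0.091, -0.014], [0.091, 0.996, 0.001], [0.014, -0.0, -1.0]]
contact_force: [-18.4, 1.7, -1.8]
gripper_width: 42.9
grip_force: 0.0
```

play_rows --pt "0 -0.012 0.001 0 0" --pt "0 -0.025 0.002 0 0" --pt "0 -0.025 0.002 0 0" --pt "0 -0.015 0.008 0.04 0" --pt "0 0 0.008 0.049 0" --pt "0 0 0.008 0.049 0" --pt "0 0 0.006 0.049 0" --pt "0 0 0 0.049 0" --pt "0 0 0 0.03 0" --pt "0 0 0 0 0"

```text
time_s: 7.0
tool_pos: [516.9, 52.4, 291.1]
orientation: [[-0.996, 0.087, 0.012], [0.087, 0.996, 0.001], [-0.012, 0.002, -1.0]]
contact_force: [0.1, 0.5, -0.0]
gripper_width: 42.6
grip_force: 0.0
```

Run:
```python
from h import *
import pickle
o=manip.get_obs();im=camera("wrist");cv2.imwrite("pics/w3.png",im);pickle.dump(o,open("w3.pkl","wb"));print(o["tool_pos"],o["orientation"].round(3))
w=cam("wrist",o)
bx=np.array([655.7,59.8,-.088]);c,s=np.cos(bx[2]),np.sin(bx[2]);Rz=np.array([[c,-s,0],[s,c,0],[0,0,1]])
P=lambda L:proj(w,np.array(L,float)@Rz.T+[bx[0],bx[1],0])
top=[[-64,-112,95],[64,-112,95],[64,112,95],[-64,112,95]]
p=P(top);x0,y0=np.int32(p.min(0)-30);x1,y1=np.int32(p.max(0)+15);x0,y0=max(x0,0),max(y0,0)
F=min(790/(x1-x0),590/(y1-y0));cr=cv2.resize(im[y0:y1,x0:x1],None,fx=F,fy=F,interpolation=cv2.INTER_CUBIC)
print(x0,y0,F)
for L,col in((top,(0,0,255)),([[-56,-104,95],[56,-104,95],[56,104,95],[-56,104,95]],(255,255,0)),([[-44,-93,45],[56,-93,45],[56,-3,45],[-44,-3,45]],(255,0,0)),([[-56,-104,5],[-56,104,5],[56,104,5],[56,-104,5]],(0,255,0))):
    cv2.polylines(cr,[np.int32((P(L)-[x0,y0]+.5)*F)],True,col,1)
cv2.imwrite("pics/f3.png",cr)
```

```text
[516.9411093   52.39216461 291.06390024] [[-0.996  0.087  0.012]
 [ 0.087  0.996  0.001]
 [-0.012  0.002 -1.   ]]
181 246 2.851985559566787
```

View pics/f3.png

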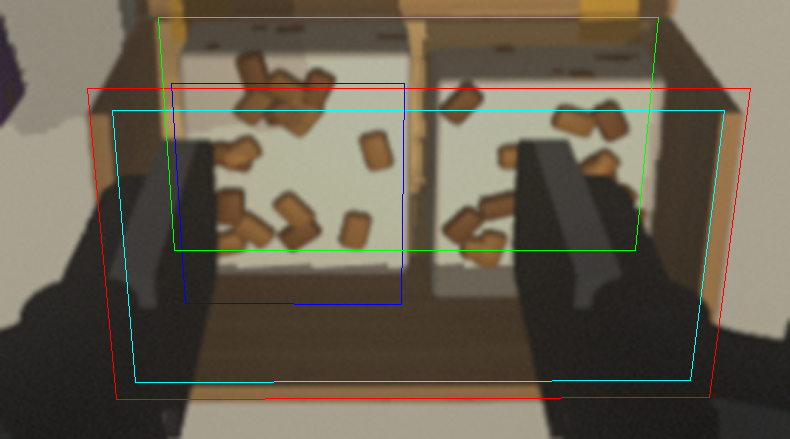

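The slab is square but about 13 mm short. It looks like the gripper's wide knuckles met the side wall's edge. I'll push again with the hand higher and the fingers narrower.

play_rows --pt "0.4 0.01 -0.007 -0.03 0" --pt "0.4 0.01 -0.008 -0.04 0" --pt "0.4 0.01 -0.008 -0.04 0" --pt "0.4 0.01 -0.007 -0.04 0" --pt "0.4 0 0 -0.04 0" --pt "0.4 0 0 -0.04 0" --pt "0.4 0 0 -0.029 0" --pt "0.4 0 0 0 0"

```text
time_s: 7.85
tool_pos: [549.4, 21.9, 21.5]
orientation: [[-0.996, 0.088, -0.009], [0.088, 0.996, -0.0], [0.009, -0.001, -1.0]]
contact_force: [0.3, -0.0, -0.2]
gripper_width: 25.7
grip_force: 0.0
```

play_rows --pt "0.4 0.006 -0.0005 0 0" --pt "0.4 0.006 -0.0005 0 0" --pt "0.4 0.006 -0.0006 0 0" --pt "0.4 0.006 -0.0005 0 0" --pt "0.4 0.005 -0.0005 0 0" --pt "0.4 0.003 -0.0003 0 0" --pt "0.4 0.002 -0.0002 0 0" --pt "0.4 0 0 0 0"

```text
time_s: 8.65
tool_pos: [587.2, 19.0, 26.3]
orientation: [[-0.996, 0.088, -0.001], [0.088, 0.996, -0.0], [0.001, -0.0, -1.0]]
contact_force: [-2.7, -1.0, 0.8]
gripper_width: 25.6
grip_force: 1.1
```

play_rows --pt "0.4 0 0 0.008 0" --pt "0.4 0.003 -0.0003 0 0" --pt "0.4 0.004 -0.0003 0 0" --pt "0.4 0.003 -0.0003 0 0" --pt "0.4 0 0 0 0"

```text
time_s: 9.15
tool_pos: [596.8, 18.1, 34.1]
orientation: [[-0.996, 0.088, -0.002], [0.088, 0.996, 0.0], [0.002, -0.0, -1.0]]
contact_force: [-6.0, 0.2, 3.4]
gripper_width: 25.6
grip_force: 2.6
```

play_rows --pt "0.4 0.002 -0.0002 0 0" --pt "0.4 0.002 -0.0002 0 0" --pt "0.4 0 0 0 0"

```text
time_s: 9.45
tool_pos: [596.9, 18.0, 33.5]
orientation: [[-0.996, 0.088, -0.01], [0.088, 0.996, 0.0], [0.01, -0.001, -1.0]]
contact_force: [-15.5, 1.2, 10.7]
gripper_width: 25.5
grip_force: 7.9
```

play_rows --pt "0.4 -0.015 0.001 0 0" --pt "0.4 -0.03 0.003 0 0" --pt "0.4 -0.03 0.008 0.03 0" --pt "0.4 -0.01 0.008 0.045 0" --pt "0.4 0 0.008 0.049 0" --pt "0.4 0 0.008 0.049 0" --pt "0.4 0 0 0.049 0" --pt "0.4 0 0 0.035 0" --pt "0.4 0 0 0 0" --pt "0.4 0 0 0 0"

```text
time_s: 10.45
tool_pos: [517.4, 53.7, 292.3]
orientation: [[-0.996, 0.088, 0.003], [0.088, 0.996, 0.0], [-0.003, 0.0, -1.0]]
contact_force: [-0.9, 0.7, -0.7]
gripper_width: 25.6
grip_force: 0.0
```

Run:
```python
from h import *
import pickle
o=manip.get_obs();im=camera("wrist");cv2.imwrite("pics/w4.png",im);pickle.dump(o,open("w4.pkl","wb"));print(o["tool_pos"],o["orientation"].round(3),o["time_s"])
```

```text
[517.44421862  53.71536597 292.27003733] [[-0.996  0.088  0.003]
 [ 0.088  0.996  0.   ]
 [-0.003  0.    -1.   ]] 10.45
```

play_rows --pt "-1 -0.01 -0.035 0 0.01" --pt "-1 -0.011 -0.044 0 0.01" --pt "-1 -0.011 -0.044 0 0.01" --pt "-1 -0.011 -0.044 0 0.01" --pt "-1 -0.011 -0.044 0 0.01" --pt "-1 -0.011 -0.044 0 0.01" --pt "-1 -0.011 -0.044 0 0.01" --pt "-1 -0.011 -0.044 0 0.01" --pt "-1 -0.007 -0.035 0 0.008" --pt "-1 0 0 0 0"

```text
time_s: 11.5
tool_pos: [421.1, -327.7, 289.2]
orientation: [[-1.0, 0.004, -0.002], [0.004, 1.0, 0.001], [0.002, 0.001, -1.0]]
contact_force: [0.6, 0.3, 0.5]
gripper_width: 85.4
grip_force: 0.0
```

play_rows --pt "-1 0 0 0 0" --pt "-1 0 0 0 0"

```text
time_s: 11.7
tool_pos: [422.2, -323.3, 290.0]
orientation: [[-1.0, -0.0, -0.002], [-0.0, 1.0, 0.002], [0.002, 0.002, -1.0]]
contact_force: [-0.0, 0.3, -0.7]
gripper_width: 85.4
grip_force: 0.0
```

Run:
```python
from h import *
import pickle
o=manip.get_obs();im=camera("wrist");cv2.imwrite("pics/w5.png",im);pickle.dump(o,open("w5.pkl","wb"));print(o["tool_pos"],o["orientation"].round(3),o["time_s"])
w4=cv2.imread("pics/w4.png");w1=cv2.imread("pics/w1.png")
b=models.recognise("divider","wrist");print(b[:2])
a=cv2.resize(im,(400,300));
x0,y0,x1,y1=[int(v) for v in b[0]["box"]]
dv=cv2.resize(im[y0-10:y1+10,x0-10:x1+10],(400,400),interpolation=cv2.INTER_CUBIC)
print("dv crop",x0-10,y0-10,x1+10,y1+10)
sl=cv2.resize(w4[240:400,180:460],(400,229)) 
pk=cv2.resize(w1[210:310,255:355],(400,400),interpolation=cv2.INTER_CUBIC)
c=np.zeros((600,800,3),np.uint8);c[:400,:400]=dv;c[:400,400:]=pk;c[400:,:400]=cv2.resize(w4[230:390,160:480],(400,200));c[400:,400:667]=cv2.resize(im,(267,200))
cv2.imwrite("pics/c5.png",c)
```

```text
[ 422.18770725 -323.34987906  290.00576293] [[-1.    -0.    -0.002]
 [-0.     1.     0.002]
 [ 0.002  0.002 -1.   ]] 11.7
[{'box': [244.7, 140.8, 348.4, 308.6], 'p': 0.97}]
dv crop 234 130 358 318
```

View pics/c5.png

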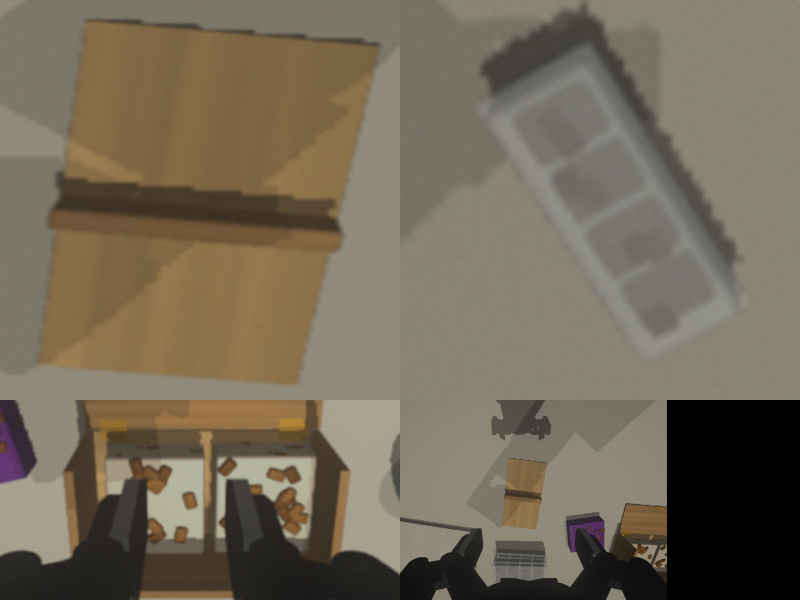

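Both slabs are now level against the back. The divider's plate corners and partition top show clearly, and so do the pack's four top corners. Now I'll fit both poses.

Run:
```python
from h import *
import pickle
A=lambda *p:np.array(p,float)
w5=cam("wrist",pickle.load(open("w5.pkl","rb")));w1=cam("wrist",pickle.load(open("w1.pkl","rb")))
T=lambda p:p*[124/400,188/400]+[234,130]-.5
pl=A((85,20),(378,42),(298,384),(38,364));pt=A((52,206),(342,232),(340,250),(48,228))
# yaw ~ pi/2: local x->world y, local y-> -world x
P=A((-50,98,5),(50,98,5),(50,-98,5),(-50,-98,5));Q=A((-50,6,33),(50,6,33),(50,-6,33),(-50,-6,33))
x,r=fit([(w5,P,T(pl)),(w5,Q,T(pt))],[470,-335,1.57]);print("div",x.round(3),r)
pk=A((277.5,237),(302.5,220.5),(340.5,288),(316.75,299.25))
x,r=fit([(w1,A((-45,-18,28),(-45,18,28),(45,18,28),(45,-18,28)),pk)],[411,335,.5]);print("pack",x.round(3),r)
o=manip.get_obs();print(o["joints"].round(3),o["tool_pos"])
```

```text
div [ 472.252 -337.86     1.446] [0.8 0.6 0.1 0.3 0.8 1.1 0.8 0.4]
pack [411.064 338.183   0.522] [3.2 0.7 3.4 2.8]
[-0.675  0.219  1.776  0.     1.148 -2.248] [ 422.6217875  -323.14077276  290.70991592]
```

play_rows --pt "-1 0.005 -0.0015 -0.018 -0.141" --pt "-1 0.005 -0.0015 -0.018 -0.141" --pt "-1 0.005 -0.0015 -0.018 -0.141" --pt "-1 0.005 -0.0015 -0.018 -0.141" --pt "-1 0.005 -0.0015 -0.018 -0.141" --pt "-1 0.005 -0.0015 -0.018 -0.141" --pt "-1 0.005 -0.0015 -0.018 -0.141" --pt "-1 0.005 -0.0015 -0.018 -0.141" --pt "-1 0.005 -0.0015 -0.018 -0.141" --pt "-1 0.005 -0.0015 -0.018 -0.141"

```text
time_s: 12.8
tool_pos: [473.2, -338.3, 110.7]
orientation: [[-0.156, 0.988, 0.0], [0.988, 0.156, -0.0], [-0.0, 0.0, -1.0]]
contact_force: [-1.4, 0.3, 0.2]
gripper_width: 85.3
grip_force: 0.0
```

play_rows --pt "-1 0 0 -0.02 -0.141" --pt "-1 0 0 -0.02 -0.141" --pt "-1 0 0 0 0" --pt "-1 0 0 0 0"

```text
time_s: 13.2
tool_pos: [472.8, -338.6, 71.4]
orientation: [[0.116, 0.993, -0.0], [0.993, -0.116, 0.0], [0.0, -0.001, -1.0]]
contact_force: [-0.1, -0.6, 0.8]
gripper_width: 85.1
grip_force: 0.0
```

play_rows --pt "-1 0 0 -0.025 -0.008" --pt "-1 0 0 -0.02 0" --pt "-1 0 0 -0.012 0" --pt "-1 0 0 -0.003 0" --pt "1 0 0 0 0" --pt "1 0 0 0 0" --pt "1 0 0 0 0" --pt "1 0 0 0 0" --pt "1 0 0 0 0" --pt "1 0 0 0 0" --force 40

```text
time_s: 14.2
tool_pos: [472.8, -339.6, 11.9]
orientation: [[0.129, 0.992, 0.001], [0.992, -0.129, -0.001], [-0.0, 0.001, -1.0]]
contact_force: [0.6, 0.4, 4.5]
gripper_width: 11.4
grip_force: 40.2
```

play_rows --pt "1 0 0 0 0" --pt "1 0 0 0 0" --pt "1 0 0 0.005 0" --pt "1 0 0 0.01 0" --pt "1 0 0 0.02 0" --pt "1 0 0 0.02 0" --pt "1 0 0 0 0"

```text
time_s: 14.9
tool_pos: [474.0, -340.4, 69.1]
orientation: [[0.129, 0.992, 0.004], [0.992, -0.129, -0.003], [-0.002, 0.004, -1.0]]
contact_force: [0.2, -1.1, -0.1]
gripper_width: 11.2
grip_force: 39.5
```

play_rows --pt "1 0 0.01 0.03 0" --pt "1 0.005 0.02 0.04 0.08" --pt "1 0.015 0.033 0.03 0.14" --pt "1 0.015 0.034 0.02 0.14" --pt "1 0.015 0.034 0 0.14" --pt "1 0.015 0.034 0 0.14" --pt "1 0.015 0.034 0 0.14" --pt "1 0.015 0.034 0 0.14" --pt "1 0.015 0.034 0 0.14" --pt "1 0.015 0.034 0 0.14"

```text
time_s: 15.9
tool_pos: [597.5, -36.8, 185.7]
orientation: [[-0.88, 0.474, -0.001], [0.474, 0.88, 0.0], [0.001, -0.0, -1.0]]
contact_force: [0.4, -1.0, -1.4]
gripper_width: 11.1
grip_force: 39.4
```

play_rows --pt "1 0.015 0.03 0 0.14" --pt "1 0.015 0.03 0 0.14" --pt "1 0.015 0.02 0 0.13" --pt "1 0.015 0.015 0 0" --pt "1 0 0 0 0" --pt "1 0 0 0 0" --pt "1 0 0 0 0"

```text
time_s: 16.6
tool_pos: [656.5, 55.9, 185.7]
orientation: [[-0.996, 0.09, -0.002], [0.09, 0.996, -0.0], [0.002, -0.0, -1.0]]
contact_force: [-0.6, -0.7, -0.9]
gripper_width: 11.3
grip_force: 39.4
```

play_rows --pt "1 0.001 0.0015 -0.02 0" --pt "1 0.001 0.001 -0.025 0" --pt "1 0.001 0.001 -0.015 0" --pt "1 0 0 0 0" --pt "1 0 0 0 0" --pt "1 0 0 0 0"

```text
time_s: 17.2
tool_pos: [661.2, 60.0, 127.5]
orientation: [[-0.996, 0.09, 0.002], [0.09, 0.996, 0.0], [-0.002, 0.0, -1.0]]
contact_force: [-0.3, 0.0, 0.1]
gripper_width: 11.1
grip_force: 39.4
```

```bash
cat > v.py <<'E'
from h import *
def rz(x,L):
    c,s=np.cos(x[2]),np.sin(x[2]);return np.array(L,float)@np.array([[c,-s,0],[s,c,0],[0,0,1]]).T+[x[0],x[1],0]
def rect(a,b,z,x0=0):return [[x0-a,-b,z],[x0-a,b,z],[x0+a,b,z],[x0+a,-b,z]]
BX=[655.7,59.8,-.088]
def view(name,polys,fn):
    out=[]
    for n,(x0,y0,x1,y1) in(("scene",(265,215,425,365)),("side",(285,125,445,275))):
        im=camera(n);cr=cv2.resize(im[y0:y1,x0:x1],(640//1*5//8,375),interpolation=cv2.INTER_CUBIC)
        c=cam(n);f=np.array([400/(x1-x0),375/(y1-y0)])
        raw=cr.copy()
        for pose,L,col in polys:
            cv2.polylines(cr,[np.int32((proj(c,rz(pose,L))-[x0,y0]+.5)*f)],True,col,1)
        out.append(cr)
    cv2.imwrite(fn,np.hstack(out))
E
python3 - <<'E'
from v import *
o=manip.get_obs();T=o["tool_pos"];a=np.arctan2(o["orientation"][1,0],o["orientation"][0,0]);print(T,a)
z=T[2]-12;d=[T[0]-1.7,T[1]+.1,a]
view("",[(BX,rect(60,112,95,4),(0,0,255)),(BX,rect(56,104,95),(255,255,0)),(BX,rect(48,112,5,-104),(0,255,0)),(d,rect(50,98,z+5),(255,0,0)),(d,rect(50,6,z+33),(255,0,255))],"pics/v6.png")
E
```

```text
[661.22530772  59.99632905 127.54104451] 3.0515075770265576
```

View pics/v6.png

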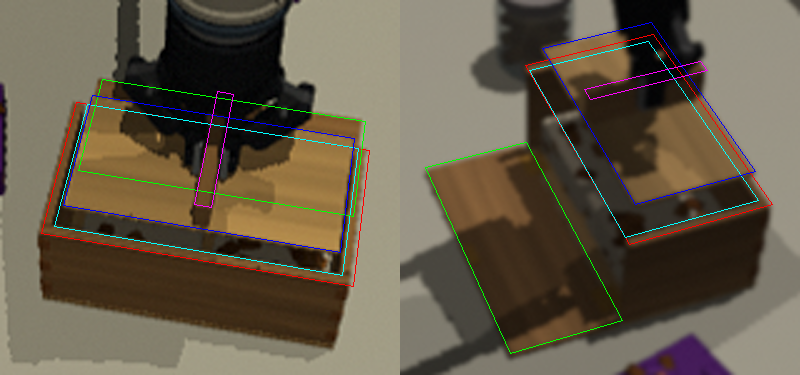

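The overlay matches: the divider (blue) lies inside the box opening (cyan). Lowering it now.

play_rows --pt "1 -0.0015 0 -0.015 0" --pt "1 0 0 -0.02 0" --pt "1 0 0 -0.015 0" --pt "1 0 0 -0.01 0" --pt "1 0 0 -0.003 0" --pt "1 0 0 0 0" --pt "1 0 0 0 0"

```text
time_s: 18.0
tool_pos: [659.5, 60.2, 63.8]
orientation: [[-0.996, 0.09, 0.001], [0.09, 0.996, 0.0], [-0.001, 0.0, -1.0]]
contact_force: [-0.7, 0.3, -0.6]
gripper_width: 11.0
grip_force: 39.4
```

play_rows --pt "1 0 0 -0.002 0" --pt "1 0 0 -0.002 0" --pt "1 0 0 0 0" --pt "1 0 0 0 0"

```text
time_s: 18.4
tool_pos: [659.0, 60.2, 59.4]
orientation: [[-0.996, 0.09, 0.0], [0.09, 0.996, 0.0], [-0.0, 0.0, -1.0]]
contact_force: [0.2, -0.2, -1.8]
gripper_width: 11.1
grip_force: 39.4
```

play_rows --pt "1 0 0 -0.0015 0" --pt "1 0 0 0 0" --pt "1 0 0 0 0"

```text
time_s: 18.7
tool_pos: [659.0, 60.2, 57.8]
orientation: [[-0.996, 0.09, -0.0], [0.09, 0.996, -0.0], [0.0, -0.0, -1.0]]
contact_force: [-1.1, -0.4, -0.4]
gripper_width: 11.0
grip_force: 39.4
```

play_rows --pt "1 0 0 -0.0015 0" --pt "1 0 0 0 0" --pt "1 0 0 0 0"

```text
time_s: 19.0
tool_pos: [659.2, 60.2, 56.9]
orientation: [[-0.996, 0.09, 0.0], [0.09, 0.996, 0.0], [-0.0, 0.0, -1.0]]
contact_force: [-2.0, 0.2, 5.1]
gripper_width: 11.3
grip_force: 40.2
```

play_rows --pt "0.5 0 0 0 0" --pt "0.3 0 0 0 0" --pt "0.1 0 0 0 0" --pt "0 0 0 0 0" --pt "0 0 0 0.01 0" --pt "0 0 0 0.03 0" --pt "0 0 0 0.045 0" --pt "-0.5 0 0 0.045 0" --pt "-1 -0.01 0.02 0.045 0" --pt "-1 -0.02 0.04 0.01 0"

```text
time_s: 20.0
tool_pos: [632.9, 119.2, 248.2]
orientation: [[-0.996, 0.093, 0.011], [0.093, 0.996, 0.001], [-0.011, 0.002, -1.0]]
contact_force: [0.3, 1.3, 0.3]
gripper_width: 83.3
grip_force: 0.0
```

play_rows --pt "-1 -0.028 0.026 0 0" --pt "-1 -0.033 0.028 0 0" --pt "-1 -0.033 0.028 0 0" --pt "-1 -0.033 0.028 0 0.02" --pt "-1 -0.033 0.028 -0.01 0.02" --pt "-1 -0.033 0.028 -0.01 0.02" --pt "-1 -0.033 0.028 -0.01 0.02" --pt "-1 -0.03 0.024 -0.02 0" --pt "-1 0 0 0 0" --pt "-1 0 0 0 0"

```text
time_s: 21.0
tool_pos: [372.5, 338.6, 191.5]
orientation: [[-1.0, 0.008, 0.0], [0.008, 1.0, -0.0], [-0.0, -0.0, -1.0]]
contact_force: [0.4, -0.1, 0.2]
gripper_width: 85.3
grip_force: 0.0
```

Run:
```python
from v import *
import pickle
o=manip.get_obs();im=camera("wrist");cv2.imwrite("pics/w7.png",im);pickle.dump(o,open("w7.pkl","wb"));print(o["tool_pos"],o["orientation"].round(3),o["time_s"])
b=models.recognise("pack","wrist");print(b[:2])
x0,y0,x1,y1=[int(v) for v in b[0]["box"]];x0-=15;y0-=15;x1+=15;y1+=15
print(x0,y0,x1,y1)
p=cv2.resize(im[y0:y1,x0:x1],(400,400),interpolation=cv2.INTER_CUBIC)
view("",[(BX,rect(56,104,95),(255,255,0))],"pics/t.png");t=cv2.imread("pics/t.png")[:,:400]
sd=camera("side")[125:275,285:445]
c=np.zeros((600,800,3),np.uint8);c[:400,:400]=p;c[:375,400:]=t;c[400:,:]=0
c[380:600,450:690]=cv2.resize(sd,(240,220));cv2.imwrite("pics/c7.png",c)
```

```text
[372.53902528 338.57785277 191.47031142] [[-1.     0.008  0.   ]
 [ 0.008  1.    -0.   ]
 [-0.    -0.    -1.   ]] 21.0
[{'box': [260.7, 203.3, 345.0, 305.3], 'p': 0.69}]
245 188 360 320
```

View pics/c7.png

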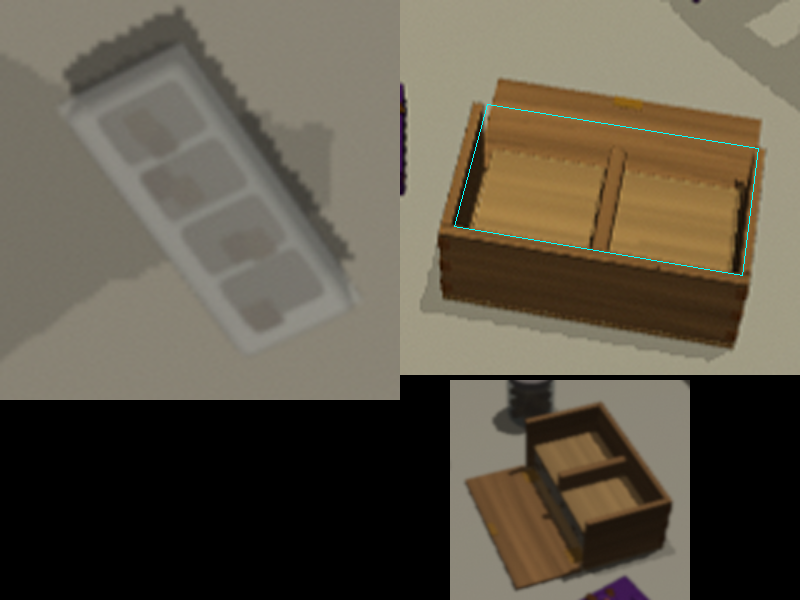

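The divider sits flat and square on the slabs. Refining the pack's pose.

Run:
```python
from h import *
import pickle
A=lambda *p:np.array(p,float)
w=cam("wrist",pickle.load(open("w7.pkl","rb")));w1=cam("wrist",pickle.load(open("w1.pkl","rb")))
p=A((68,110),(182,43),(352,303),(247,352))*[115/400,132/400]+[245,188]-.5
q=A((277.5,237),(302.5,220.5),(340.5,288),(316.75,299.25))
for z in(0,14,28):
    W=p2w(w,p,z)[:,:2];V=p2w(w1,q,z)[:,:2]
    for X in(W,V):
        e=[np.linalg.norm(X[i]-X[(i+1)%4]) for i in range(4)];d=X[2]+X[3]-X[0]-X[1]
        print(z,np.round(e,1),X.mean(0).round(1),np.arctan2(d[1],d[0]).round(3))
o=manip.get_obs();print(o["joints"].round(2))
```

```text
0 [36.  94.9 33.3 92.6] [420.3 336.8] 0.509
0 [34.9 95.3 32.1 91.4] [421.4 338.2] 0.503
14 [34.5 90.9 31.9 88.7] [415.1 336.9] 0.509
14 [33.7 92.1 31.1 88.4] [415.9 338.2] 0.503
28 [33.  86.9 30.5 84.9] [409.9 337. ] 0.509
28 [32.5 89.  30.  85.4] [410.4 338.1] 0.503
[ 0.71  0.3   1.93 -0.    0.91 -0.85]
```

play_rows --pt "-1 0.01 0 -0.02 0.129" --pt "-1 0.01 0 -0.03 0.129" --pt "-1 0.01 -0.0005 -0.03 0.129" --pt "-1 0.0095 -0.0005 -0.03 0.128" --pt "-1 0 0 -0.03 0" --pt "-1 0 0 -0.025 0" --pt "-1 0 0 -0.013 0" --pt "-1 0 0 0 0" --pt "-1 0 0 0 0"

```text
time_s: 22.15
tool_pos: [413.2, 337.2, 13.7]
orientation: [[-0.875, -0.484, 0.001], [-0.484, 0.875, 0.0], [-0.001, 0.0, -1.0]]
contact_force: [-0.5, 0.0, 0.0]
gripper_width: 85.7
grip_force: 0.0
```

play_rows --pt "-1 0 0 -0.007 0" --pt "-0.3 0 0 0 0" --pt "0 0 0 0 0" --pt "1 0 0 0 0" --pt "1 0 0 0 0" --pt "1 0 0 0 0" --pt "1 0 0 0 0" --pt "1 0 0 0 0" --force 30

```text
time_s: 22.95
tool_pos: [412.8, 337.4, 6.6]
orientation: [[-0.875, -0.484, 0.001], [-0.484, 0.875, 0.001], [-0.001, 0.0, -1.0]]
contact_force: [-1.7, -1.0, 6.0]
gripper_width: 35.4
grip_force: 30.3
```

play_rows --pt "1 0 0 0.01 0" --pt "1 0 0 0.03 0" --pt "1 0 0 0.045 0" --pt "1 0.01 -0.01 0.045 0" --pt "1 0.025 -0.022 0.03 -0.118" --pt "1 0.029 -0.026 0.02 -0.118" --pt "1 0.032 -0.028 0 -0.119" --pt "1 0.032 -0.029 0 -0.119" --pt "1 0.032 -0.029 0 -0.119" --pt "1 0.032 -0.029 0 0"

```text
time_s: 23.95
tool_pos: [605.3, 162.6, 186.7]
orientation: [[-0.996, 0.091, -0.0], [0.091, 0.996, 0.0], [0.0, 0.0, -1.0]]
contact_force: [0.5, 0.1, -1.4]
gripper_width: 35.4
grip_force: 30.3
```

play_rows --pt "1 0.025 -0.022 0 0" --pt "1 0.02 -0.018 0 0" --pt "1 0.012 -0.01 -0.02 0" --pt "1 0 0 -0.03 0" --pt "1 0 0 -0.015 0" --pt "1 0 0 0 0" --pt "1 0 0 0 0"

```text
time_s: 24.65
tool_pos: [661.4, 114.5, 121.6]
orientation: [[-0.996, 0.087, -0.0], [0.087, 0.996, -0.0], [0.0, -0.0, -1.0]]
contact_force: [0.2, 1.3, -0.8]
gripper_width: 35.5
grip_force: 30.2
```

Run:
```python
from v import *
o=manip.get_obs();T=o["tool_pos"];a=np.arctan2(o["orientation"][1,0],o["orientation"][0,0]);print(T,a,o["gripper_width"])
z=T[2]-6.6;d=[T[0],T[1],a];D=[657.5,60.2,-.0895]
view("",[(BX,rect(56,104,95),(255,255,0)),(D,rect(50,98,50),(255,0,0)),(D,rect(50,6,78),(255,0,255)),(d,rect(45,18,z),(0,255,0)),(d,rect(45,18,z+28),(0,255,0))],"pics/v8.png")
```

```text
[661.43953887 114.46490137 121.57889343] 3.054348462970116 35.5325809888681
```

View pics/v8.png

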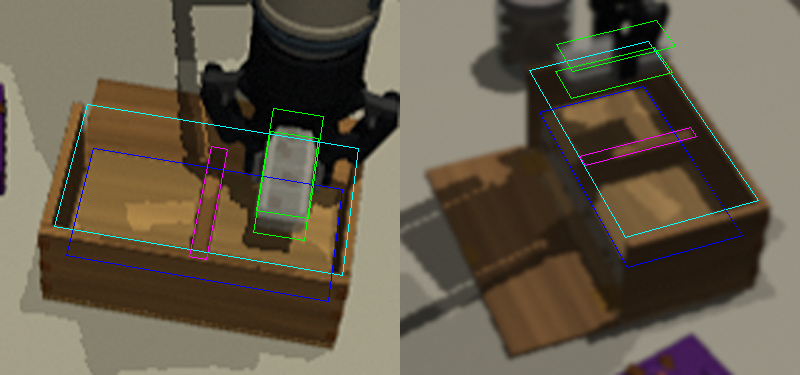

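play_rows --pt "1 0.002 0 -0.015 0" --pt "1 0 0 -0.02 0" --pt "1 0 0 -0.015 0" --pt "1 0 0 -0.008 0" --pt "1 0 0 -0.003 0" --pt "1 0 0 0 0" --pt "1 0 0 0 0"

```text
time_s: 25.45
tool_pos: [664.1, 114.2, 60.7]
orientation: [[-0.996, 0.088, 0.001], [0.088, 0.996, 0.0], [-0.001, 0.0, -1.0]]
contact_force: [0.4, -1.0, -0.4]
gripper_width: 35.6
grip_force: 30.3
```

play_rows --pt "1 0 0 -0.0015 0" --pt "1 0 0 0 0" --pt "1 0 0 0 0"

```text
time_s: 25.75
tool_pos: [663.7, 114.1, 58.9]
orientation: [[-0.996, 0.088, 0.0], [0.088, 0.996, 0.0], [-0.0, 0.0, -1.0]]
contact_force: [-0.1, -0.1, -1.2]
gripper_width: 35.4
grip_force: 30.3
```

play_rows --pt "1 0 0 -0.0015 0" --pt "1 0 0 0 0" --pt "1 0 0 0 0"

```text
time_s: 26.05
tool_pos: [663.5, 114.1, 57.0]
orientation: [[-0.996, 0.088, -0.0], [0.088, 0.996, -0.0], [0.0, -0.0, -1.0]]
contact_force: [-0.4, -0.1, -0.9]
gripper_width: 35.2
grip_force: 30.3
```

play_rows --pt "1 0 0 -0.001 0" --pt "1 0 0 0 0" --pt "1 0 0 0 0"

```text
time_s: 26.35
tool_pos: [663.7, 114.1, 56.7]
orientation: [[-0.996, 0.088, 0.0], [0.088, 0.996, 0.0], [-0.0, 0.0, -1.0]]
contact_force: [-2.1, -1.8, 5.8]
gripper_width: 35.4
grip_force: 31.0
```

play_rows --pt "0.1 0 0 0 0" --pt "0 0 0 0 0" --pt "-0.1 0 0 0 0" --pt "-0.1 0 0 0 0" --pt "-0.1 0 0 0.01 0" --pt "-0.1 0 0 0.03 0" --pt "-0.1 0 0 0.045 0" --pt "-0.1 0 0 0.045 0" --pt "-0.1 -0.04 0 0.02 0" --pt "-0.1 -0.045 0 0.02 0"

```text
time_s: 27.35
tool_pos: [579.1, 114.1, 228.6]
orientation: [[-0.996, 0.088, 0.004], [0.088, 0.996, 0.001], [-0.004, 0.001, -1.0]]
contact_force: [0.2, 0.7, -0.8]
gripper_width: 47.1
grip_force: 0.0
```

play_rows --pt "-0.1 -0.045 0.01 0.02 0" --pt "-0.1 -0.045 0.02 0.02 0" --pt "-0.1 -0.045 0.04 0 0" --pt "-0.1 -0.02 0.045 0 0" --pt "-0.1 0 0.045 0 0" --pt "-0.1 0 0 0 0" --pt "-0.1 0 0 0 0"

```text
time_s: 28.05
tool_pos: [433.8, 266.9, 265.4]
orientation: [[-0.996, 0.085, 0.001], [0.085, 0.996, 0.0], [-0.001, 0.0, -1.0]]
contact_force: [-0.1, -0.3, 0.2]
gripper_width: 47.0
grip_force: 0.0
```

Run:
```python
from v import *
view("",[],"pics/v9.png")
```

```text
(no output)
```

View pics/v9.png

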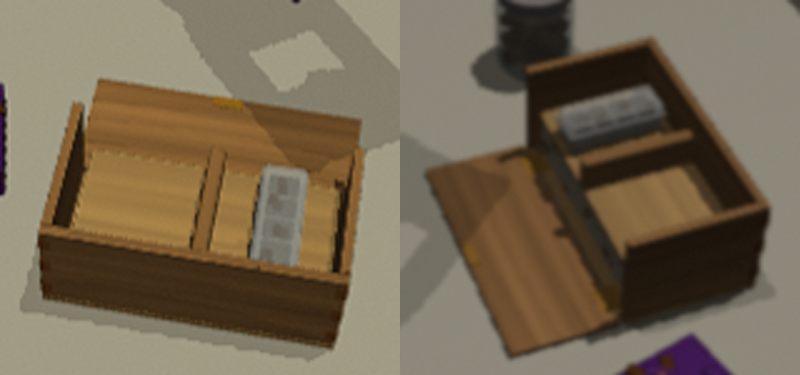

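The final view shows the divider flat in the box and the pack lying flat beside the partition in the left half, around (280,215) in the scene crop. Nothing sticks out of the front, so I'm handing in.

```bash
python3 -c "
from station import manip
print(manip.sign_off())"
```

```text
the job is handed in; nothing more can be done
None
```

The job is handed in at about 28 s: the slab is pushed up to the back wall, the divider is flat and square on both slabs, and the pack lies flat beside the partition in the left half. On the first push the slab stopped about 13 mm short, probably because the gripper caught the side wall at about 18 N; a second, higher push finished it. The final pictures looked right, but the judge's result was not shown.

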